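# Shear the top steel blank off the stack onto the filing block

## Task

Slide the top steel blank sideways off the stack and across onto the neighbouring wooden filing block without ever lifting it, leaving the other blanks where they lie. Square its long side flush against the aluminium fence and press its leading end home against the brass pad of the end stop with a light, definite push (about 10 N, held for half a second; more than 20 N on fence or stop would knock them out of true), then let go and leave it there. Disturb nothing else on the bench.

Things in the scene. Friction and masses are not known exactly. Their poses are not given: they have to be found in the camera images.
- blank: the top one of a stack of four equal plain steel flats, 100 x 60 x 10 mm, about 0.47 kg (0.38 to 0.56); origin at the centre of its underside, x along its length, y across, z up. It lies with its underside 30 mm above the bench, 1.5 mm higher than the top of the block. Sliding it takes 2 to 5 N.
- under3: the steel flat directly beneath the blank, same size, origin at the centre of its underside (20 mm above the bench), same axes; must stay where it is.
- under2: the third flat from the top, same size, underside 10 mm above the bench; must stay where it is.
- under1: the bottom flat of the stack, lying loose on the bench; must stay where it is.
- block: fixed wooden filing block, 185 x 110 mm, top 28.5 mm above the bench. Its x axis points from the stack to the end stop (the way to slide), y across to the fence, z up. Origin on the underside; the wood runs from x = -75 mm (the end beside the stack, 3 to 20 mm gap to it) to x = +110 mm and y = -55 to +55 mm.
- fence: fixed aluminium fence bar, 130 mm (along the block's x) x 14 x 15 mm high, on the block's top along its +y edge; origin at the centre of its underside, axes as the block's; its guiding face is at its y = -7 mm, so the origin of a flush blank is at y = -37 mm in this frame. Rigid.
- stop: fixed dark steel bracket 30 x 60 x 24 mm on the block's far end; origin at the centre of its underside, axes as the block's. A brass pad 30 mm wide, 17.5 mm high, on a screw faces the stack; its face is at the stop's x = -25 mm, or up to 6 mm nearer the stack (-31), set differently each time and not measured: find it by feel. Rigid when pushed.
- jar: small amber glass jar, 48 mm across, 75 mm high, standing beyond the fence; leave alone.
- driver: screwdriver with wooden handle, 190 mm long, lying beside the stack; leave alone.
- scale: dark wooden knife-handle slab, 120 x 35 x 9 mm, lying on the bench beside the block on the side away from the fence; leave alone.
There are look-alikes about, which are no part of the job. What is shaped like the blank but pink or turquoise is not meant.

How it is judged:
On the way, in this order (a step that is already met when the one before it is completed fails the run):
1. the blank has been slid clear of the stack and lies flat on the block (x of blank in the frame of block above -0.03 m and z of blank in the frame of block between 0.0265 and 0.03 m and angle between blank's own z axis and vertical below 0.04 rad), for 0.1 s.
2. lying flush along the fence, the blank is pressed against the stop's pad with more than 3 N (y of blank in the frame of fence between -0.04 and -0.0345 m and angle between the x axis of blank and the x axis of block, either way round below 0.05 rad and contact force between blank and stop above 3 N), for 0.2 s.
At the end, for the whole second after the job is handed in: The blank lies flat on the block, released and at rest, its long side within 2.5 mm of the fence and square to it within 0.05 rad, its leading end at the pad (its centre 73.5 to 82.5 mm before the stop's origin, which covers every setting of the pad) (z of blank in the frame of block between 0.0265 and 0.03 m and angle between blank's own z axis and vertical below 0.04 rad and y of blank in the frame of fence between -0.04 and -0.0345 m and angle between the x axis of blank and the x axis of block, either way round below 0.05 rad and x of blank in the frame of stop between -0.0825 and -0.0735 m and linear speed of blank below 0.01 m/s); the robot touches nothing.
It fails at once if the blank is lifted more than 6 mm above where it lay on the stack (z of blank in the frame of block above 0.036 m).
It fails at once if the blank is pushed against the stop with more than 20 N (contact force between blank and stop above 20 N).
It fails at once if the blank is pushed against the fence with more than 20 N (contact force between blank and fence above 20 N).
It fails at once if a blank beneath is shifted by more than 4 mm (distance of any of under1, under2, under3 from where it was at the start of the episode above 0.004 m).
It fails at once if the jar, screwdriver or wooden slab is shifted by more than 10 mm (distance of any of jar, driver, scale from where it was at the start of the episode above 0.01 m).
It also fails if it takes over 72 s, if anything falls off the work surface, if the arm or the gripper's body presses on something with over 40 N, if the wrist force passes 120 N, or if a joint passes its speed limit or range.

## Robot

A 6-joint arm with a two-finger parallel gripper is mounted at the origin on the work surface. World frame = base frame: x ahead of the robot, y to its left, z up, the work surface at z = 0. Lengths are in m, angles in rad, forces in N, time in s.
With the tool pointing down it reaches from about 0.25 to 0.775 m from the base axis. Payload 8.9 kg.
Tool frame: the origin (TCP) lies midway between the tips of the shut fingers; the grasp point (between the pads) lies 19 mm behind it; z points along the fingers, y is the line along which they close (so a half turn about z gives the same grasp; the last joint's range is limited). The gripper opens to 85 mm and grips with 20 to 120 N. Pads are 22 mm wide; open, the fingers measure 114 mm over their backs; the gripper's body (76 mm by 85 mm) begins 54 mm behind the grasp point. The pads swing forward as they close: fully open they stand 13 mm farther back than shut.
Start: joints at [1.079, 0.291, -0.153, 1.127, 0, 1.431], TCP at [0.181, 0.493, 0.231] pointing down, gripper open.
Joint ranges: [-2.52, 2.52], [-0.91, 1.74], [-1.3, 1.37], [-1.96, 2.02], [-1.52, 1.47], [-3.14, 3.14]. Speed limits (rad/s): [2.22, 2.22, 2.79, 3.14, 3.14, 3.14].

## Interface

Orientations are given as a unit quaternion [w, x, y, z].
In Python, from rig import observe, snapshot, finish_job gives the robot as it stands.
- The arm moves only by the tool drive_tool, never from a script. Its argument "commands" is a list that holds one entry, the list of rows, each a list of 5 numbers: the shift along the tool's x, y, z each as a share of 250 mm, from -1 to 1, then the turn about the tool's z as a share of 90 degrees, from -1 to 1, then the opening in per cent of the stroke, from 0 (shut) to 100 (fully open). A call has 1 to 8 rows; each row is the pose to reach, as a shift and turn from the pose commanded when the call began, along the tool's axes at that moment; what a row does not reach only later rows make up. A row lasts 1/8 s, in which the tool goes at most 62.5 mm and 10.7 degrees, less where a joint would pass 70% of its speed; a pose out of reach is approached as far as the arm can. A call with a number of a shift or a turn outside -1 to 1 is refused whole. A call with a gripper value outside its range is refused whole. The fingers move at their own pace and stop on an object; "force" is the grip in N (left out, the last holds). Time passes only in rows, so rows that repeat a pose let the fingers close. It gives the time, the measured TCP pose, the force, the opening and the grip force at its end, in the units of the state.
- observe(): the state, without advancing time (a new reading comes with each control period).
- snapshot(name): name is "scene" or "top" or "wrist"; returns a dict with "frame" (400x640x3 uint8, blue, green, red), "z_map" (400x640 float32, m along the optical axis (not along the pixel's ray), 0 where there is no reading), "fx", "fy", "cx", "cy" (pixels), "distortion" ([k1, k2, p1, p2, k3] as OpenCV has them; the pictures are not rectified), "eye" and "attitude" of the camera in the world. Camera axes: x right, y down, z forward; pixel columns grow to the right and rows downward; lengths in m; the calibration is good to about 2 mm. A picture is of the moment at which its call begins.
- finish_job(): hands the job in; it is judged then, once.
The state is a dict: "time": time; "q": joint angles; "qvel": joint speeds; "joint_torque": joint torques, N m; "position": TCP position; "eef_rot": TCP orientation; "ft_force": force on the tool from outside, world axes, zero at the start; "moment": the same for the moment, N m; "width": opening from 0.0 (shut) to 1.0 (fully open); "finger_force": force on a finger pad.
Only numpy, scipy, OpenCV 4.12 (cv2) and the standard library are available. Lean on these libraries where they do the work, as an engineer would, in place of code of your own. Each camera call takes 0.05 s, during which the arm holds its last target. There are 200 camera calls.

## Working session

There is one attempt and no reset: what is moved stays moved. The work goes in short steps, Python scripts to look and compute and a tool call to move; the robot and the scene stay as the last step left them, time stands still between calls to the robot, and variables do not carry over. Pictures are saved under pics/ and viewed, at most 10 in all, crops included, and the job is handed in when it is done.

Besides the shell and the picture viewer there is one more tool, called after "Emit:" as name(argument=value, ...), one argument or row to a line, values as JSON. drive_tool: Moves the arm, as the interface text tells. Shift numbers are shares of 250 mm and turn numbers shares of 90 degrees, none past 1 either way. Its arguments: {"type":"object","properties":{"commands":{"type":"array","items":{"type":"array","items":{"type":"array","items":{"type":"number"}}}},"force":{"type":"number"}},"required":["commands"]}

```bash
mkdir -p pics; ls; python3 - <<'E'
from rig import *
import cv2,numpy as np
o=observe(); print({k:np.round(v,3) for k,v in o.items()})
for n in("scene","top"):
    s=snapshot(n); cv2.imwrite(f"pics/{n}0.png",s["frame"]); print(n,s["fx"],s["fy"],s["cx"],s["cy"],s["distortion"],s["eye"],s["attitude"])
E
```

```text
pics
{'time': np.float64(0.0), 'q': array([ 1.079,  0.291, -0.154,  1.127,  0.   ,  1.432]), 'qvel': array([-0.   , -0.   ,  0.   , -0.001,  0.   , -0.002]), 'joint_torque': array([-3.0000e-03, -5.3715e+01,  3.3137e+01,  1.6000e-02, -0.0000e+00,
        0.0000e+00]), 'position': array([0.181, 0.492, 0.231]), 'eef_rot': array([-0.   ,  0.176,  0.984, -0.001]), 'ft_force': array([ 0.669,  0.065, -0.225]), 'moment': array([-0.004, -0.029, -0.013]), 'finger_force': np.float64(0.0), 'width': np.float64(0.998)}
scene 438.6841440807251 438.6841440807251 316.4253628851431 202.8831224283468 [-0.04312282  0.          0.          0.          0.        ] [0.94396073 0.60631138 0.50499502] [-0.13595808  0.27093996  0.8465178  -0.43762377]
top 442.279439574328 442.279439574328 327.39639848981983 200.56574766696446 [-0.0792298  0.         0.         0.         0.       ] [0.46818891 0.07964762 0.7989116 ] [ 0.07105159 -0.67887718  0.72709338 -0.0735708 ]
```

View pics/scene0.png

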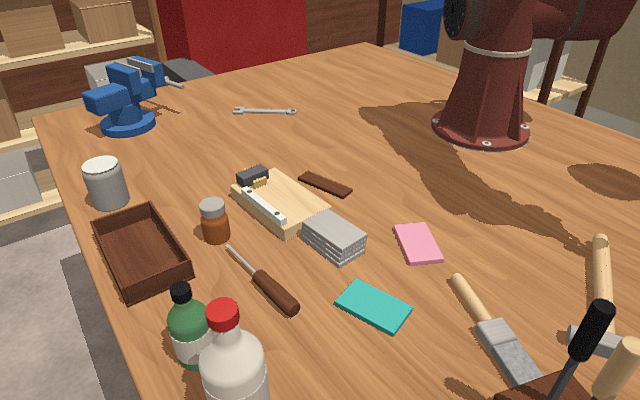

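View pics/top0.png

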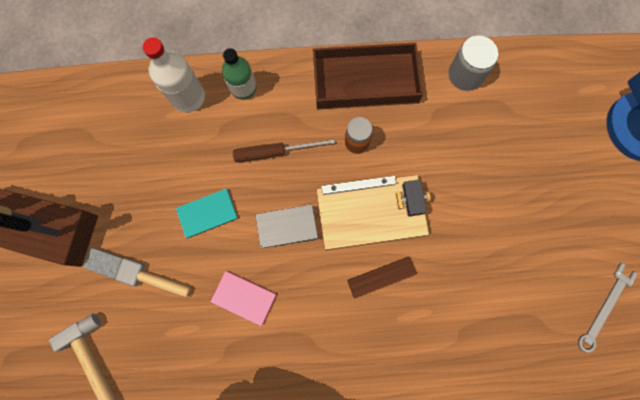

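The scene view shows the four-flat stack at (335,237) and the block at (280,205), with the fence on its near-left edge. The top view shows the blank at (287,226), the block at (373,213), the fence along (358,185), the stop at (414,198), the driver at (285,150), the jar at (359,134) and the slab at (382,277).

```bash
cat > h.py <<'E'
from rig import *
import cv2,numpy as np
from scipy.spatial.transform import Rotation as R
def rot(q): return R.from_quat(np.r_[q[1:],q[0]]).as_matrix()
def cast(s,px,z):
    K=np.array([[s["fx"],0,s["cx"]],[0,s["fy"],s["cy"]],[0,0,1]])
    u=cv2.undistortPoints(np.float32(px).reshape(-1,1,2),K,np.array(s["distortion"])).reshape(-1,2)
    d=np.c_[u,np.ones(len(u))]@rot(s["attitude"]).T
    e=np.array(s["eye"]); return (e+d*((z-e[2])/d[:,2])[:,None])[:,:2]
def rect(s,mask,z,near):
    mask=cv2.morphologyEx(mask.astype(np.uint8),cv2.MORPH_OPEN,np.ones((3,3)))
    c,_=cv2.findContours(mask,cv2.RETR_EXTERNAL,cv2.CHAIN_APPROX_NONE)
    c=[k for k in c if cv2.contourArea(k)>30]
    k=max(c,key=lambda k:cv2.pointPolygonTest(k,near,True))
    p=cast(s,k.reshape(-1,2),z)
    (cx,cy),(w,h),a=cv2.minAreaRect(np.float32(p*1000))
    if w<h: w,h,a=h,w,a+90
    return dict(c=(round(cx,1),round(cy,1)),size=(round(w,1),round(h,1)),ang=round((a+90)%180-90,2),px=cv2.boundingRect(k))
E
python3 - <<'E'
from h import *
s=snapshot("top"); f=s["frame"]; hsv=cv2.cvtColor(f,cv2.COLOR_BGR2HSV)
for p in [(287,226),(340,220),(373,225),(345,187),(360,184),(414,198),(401,200),(245,230)]: print(p,hsv[p[1],p[0]],round(float(s["z_map"][p[1],p[0]]),4))
H,S,V=[hsv[...,i].astype(int) for i in range(3)]
print("blank",rect(s,(S<60)&(V>90),.04,(287,226)))
print("fence",rect(s,(S<60)&(V>170),.0435,(345,187)))
print("stop",rect(s,(S<110)&(V<110),.0525,(414,198)))
for t in (185,200,215): print("block",t,rect(s,(V>t)&(S>60),.0285,(373,225)))
cv2.imwrite("pics/crop.png",cv2.resize(f[160:290,170:450],None,fx=2.8,fy=2.8,interpolation=2))
E
```

```text
(287, 226) [ 18  30 186] 0.7656
(340, 220) [ 20 107 238] 0.7797
(373, 225) [ 18 117 231] 0.7767
(345, 187) [ 30  13 240] 0.7776
(360, 184) [ 24  17 239] 0.7776
(414, 198) [15 11 90] 0.76
(401, 200) [ 18 111 222] 0.768
(245, 230) [ 13 157 201] 0.8062
blank {'c': (585.8, 145.4), 'size': (100.6, 60.7), 'ang': -84.07, 'px': (256, 205, 62, 43)}
fence {'c': (650.3, 14.9), 'size': (82.0, 13.6), 'ang': -85.8, 'px': (336, 178, 46, 14)}
stop {'c': (618.0, -78.3), 'size': (59.8, 34.1), 'ang': 4.71, 'px': (403, 180, 23, 36)}
block 185 {'c': (636.7, -80.1), 'size': (345.3, 164.5), 'ang': -85.9, 'px': (311, 149, 190, 100)}
block 200 {'c': (603.9, -5.6), 'size': (183.5, 109.1), 'ang': -85.88, 'px': (317, 175, 111, 74)}
block 215 {'c': (603.6, -5.4), 'size': (182.5, 108.7), 'ang': -85.87, 'px': (317, 176, 111, 73)}
```

View pics/crop.png

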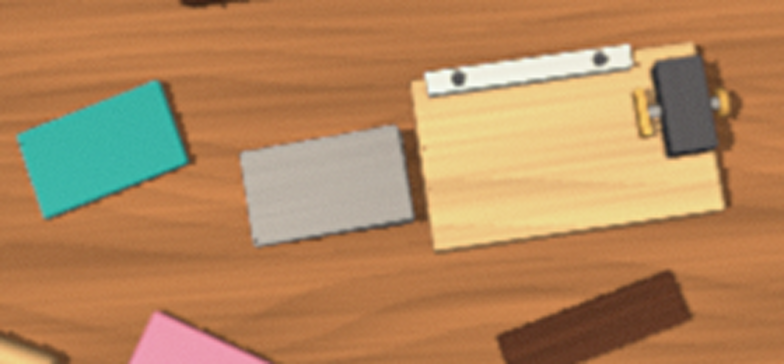

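Measured: block origin ≈ (602.5, 12.0) mm, yaw −85.9°. The blank is at (585.8, 145.4), yaw −84.1°. Moving over it now.

Emit:
drive_tool(
  commands=[
    [[-1, -0.74, 0, 0.71, 100], [-1, -0.74, 0, 0.71, 100], [-1, -0.74, 0, 0.71, 100], [-1, -0.74, 0, 0.71, 100], [-1, -0.74, 0, 0.71, 100], [-1, -0.74, 0, 0.71, 100], [-1, -0.74, 0, 0.71, 100], [-1, -0.74, 0, 0.71, 100]],
  ],
  force=25,
)

```text
time: 1.15
position: [0.3517, 0.2331, 0.2312]
eef_rot: [-0.0, 0.668, 0.744, -0.0]
ft_force: [0.6, 0.1, 0.7]
width: 1.001
finger_force: 0.0
```

```bash
cat >> h.py <<'E'
def to(x,y,z,yaw): # wanted TCP (mm), yaw of tool y axis in deg -> tool shares
    o=observe(); M=rot(o["eef_rot"]); d=np.array([x,y,z])-np.array(o["position"])*1000
    a=np.degrees(np.arctan2(M[1,1],M[0,1])); t=-((yaw-a+90)%180-90)
    print("t",round(o["time"],2),"pos",np.round(np.array(o["position"])*1000,1),"yaw",round(a,2),"q6",round(o["q"][5],2),"ft",np.round(o["ft_force"],2),"w",round(o["width"],3),"shares",np.round(M.T@d/250,4),"turn",round(t/90,4))
BO=np.array([602.5,12.]); A=np.radians(-85.9); EX=np.array([np.cos(A),np.sin(A)]); EY=np.array([-EX[1],EX[0]])
def b2w(x,y): return BO+x*EX+y*EY
def w2b(p): d=np.array(p)[:2]-BO; return np.array([d@EX,d@EY])
E
python3 -c "
from h import *
to(585.8,145.4,150,5.93)"
```

```text
t 1.15 pos [351.7 233.1 231.2] yaw 6.17 q6 1.87 ft [0.56 0.14 0.65] w 1.001 shares [-0.4494  0.8936  0.3244] turn 0.0027
```

Emit:
drive_tool(
  commands=[
    [[-0.449, 0.894, 0.324, 0.003, 100], [-0.449, 0.894, 0.324, 0.003, 100], [-0.449, 0.894, 0.324, 0.003, 100], [-0.449, 0.894, 0.324, 0.003, 100], [-0.449, 0.894, 0.324, 0.003, 100], [-0.449, 0.894, 0.324, 0.003, 100], [-0.449, 0.894, 0.324, 0.003, 100], [-0.449, 0.894, 0.324, 0.003, 100]],
  ],
)

```text
time: 2.15
position: [0.5852, 0.1449, 0.1512]
eef_rot: [0.0, 0.671, 0.742, 0.0]
ft_force: [0.0, 0.4, 1.0]
width: 0.996
finger_force: 0.0
```

```bash
python3 -c "
from h import *
s=snapshot('wrist'); f=s['frame']; cv2.imwrite('pics/w1.png',f)
hsv=cv2.cvtColor(f,cv2.COLOR_BGR2HSV); px=None
to(585.8,145.4,26,5.93)
print(s['eye'],np.round(rot(s['attitude']),2))"
```

```text
t 2.2 pos [585.3 144.7 151.2] yaw 5.71 q6 1.59 ft [ 0.01 -0.73  0.12] w 1.001 shares [0.0024 0.0016 0.5008] turn -0.0025
[0.57896072 0.21265895 0.29381405] [[ 0.99  0.1   0.03]
 [ 0.1  -0.96 -0.27]
 [ 0.    0.27 -0.96]]
```

View pics/w1.png

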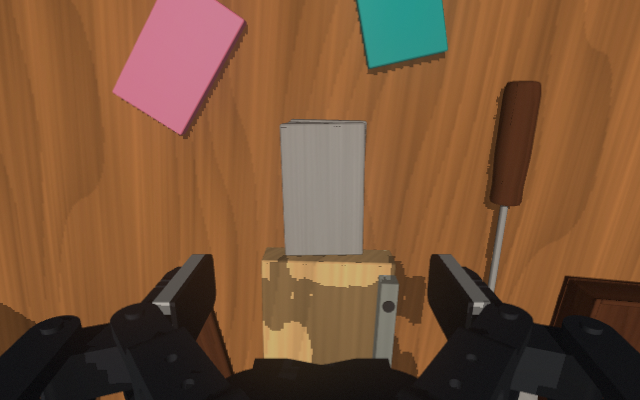

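The wrist view shows the blank spanning (282–365, 121–255), with its top face bounded by the corners, and the block end just below it at row 250. The fingers straddle it.

```bash
python3 -c "
from h import *
s=snapshot('wrist'); f=s['frame']
hsv=cv2.cvtColor(f,cv2.COLOR_BGR2HSV); S=hsv[...,1].astype(int);V=hsv[...,2].astype(int)
m=(S<60)&(V>100)
print(rect(s,m,.04,(323,190)))
c=cv2.findContours(m.astype(np.uint8),0,1)
E=np.array([[282,126],[365,123],[362,255],[286,255]]);print(cast(s,E,.04)*1000)
"
```

```text
{'c': (587.1, 147.0), 'size': (101.1, 59.2), 'ang': -83.53, 'px': (280, 120, 85, 135)}
[[554.19575938 190.45038052]
 [611.43996074 198.24061719]
 [622.3501164   99.07941026]
 [564.12726252  93.27848314]]
```

Emit:
drive_tool(
  commands=[
    [[0, 0.002, 0.2, -0.006, 100], [0, 0.002, 0.4, -0.006, 100], [0, 0.002, 0.45, -0.006, 100], [0, 0.002, 0.48, -0.006, 100], [0, 0.002, 0.5, -0.006, 100], [0, 0.002, 0.5, -0.006, 100]],
  ],
)

```text
time: 3.0
position: [0.5872, 0.1441, 0.0263]
eef_rot: [0.001, 0.668, 0.744, 0.001]
ft_force: [0.1, -0.2, -0.1]
width: 0.998
finger_force: 0.0
```

Emit:
drive_tool(
  commands=[
    [[0, 0, 0, 0, 80], [0, 0, 0, 0, 75], [0, 0, 0, 0, 70], [0, 0, 0, 0, 65], [0, 0, 0, 0, 60], [0, 0, 0, 0, 60]],
  ],
  force=30,
)

```text
time: 3.75
position: [0.5867, 0.144, 0.026]
eef_rot: [0.0, 0.668, 0.744, 0.0]
ft_force: [-1.6, -0.6, 6.0]
width: 0.693
finger_force: 31.9
```

Emit:
drive_tool(
  commands=[
    [[0, 0, -0.003, 0, 60], [0, 0, -0.003, 0, 60]],
  ],
)

```text
time: 4.0
position: [0.5864, 0.144, 0.026]
eef_rot: [-0.0, 0.668, 0.744, -0.0]
ft_force: [0.5, -0.4, -0.2]
width: 0.69
finger_force: 33.6
```

```bash
python3 -c "
from h import *
x,y=b2w(-10,-10); print(w2b(np.array(observe()['position'])*1000)); to(x,y,26,4.1)"
```

```text
[-132.80063782   -6.6598617 ]
t 4.0 pos [586.4 144.   26. ] yaw 6.15 q6 1.58 ft [ 0.47 -0.42 -0.24] w 0.69 shares [-4.904e-01 -3.100e-02  2.000e-04] turn 0.0228
```

Emit:
drive_tool(
  commands=[
    [[-0.03, -0.002, 0, 0.003, 60], [-0.08, -0.005, 0, 0.006, 60], [-0.14, -0.009, 0, 0.009, 60], [-0.2, -0.013, 0, 0.012, 60], [-0.26, -0.017, 0, 0.015, 60], [-0.32, -0.021, 0, 0.018, 60], [-0.36, -0.024, 0, 0.02, 60], [-0.36, -0.024, 0, 0.02, 60]],
  ],
)

```text
time: 5.0
position: [0.59, 0.0526, 0.0259]
eef_rot: [0.0, 0.68, 0.733, -0.0]
ft_force: [-0.7, -0.3, -2.4]
width: 0.691
finger_force: 33.2
```

Emit:
drive_tool(
  commands=[
    [[-0.05, -0.003, 0, 0.001, 60], [-0.09, -0.004, 0, 0.002, 60], [-0.12, -0.006, 0, 0.003, 60], [-0.13, -0.007, 0, 0.003, 60], [-0.13, -0.007, 0.002, 0.003, 60], [-0.13, -0.007, 0.004, 0.003, 60], [-0.13, -0.007, 0.006, 0.003, 60], [-0.13, -0.007, 0.006, 0.003, 60]],
  ],
)

```text
time: 6.0
position: [0.5908, 0.0215, 0.0246]
eef_rot: [-0.0, 0.681, 0.732, 0.0]
ft_force: [-0.9, 0.4, -3.7]
width: 0.696
finger_force: 33.3
```

```bash
python3 -c "
from h import *
x,y=b2w(-10,-10); print(w2b(np.array(observe()['position'])*1000)); to(x,y,24.5,4.1)"
```

```text
[-10.32887087 -10.98623536]
t 6.0 pos [590.8  21.5  24.6] yaw 4.1 q6 1.41 ft [-0.86  0.4  -3.69] w 0.696 shares [-0.0013  0.0039  0.0002] turn 0.0
```

Emit:
drive_tool(
  commands=[
    [[0, 0, 0.002, 0, 60], [0, 0, 0.002, 0, 60]],
  ],
)

```text
time: 6.25
position: [0.5908, 0.0215, 0.0245]
eef_rot: [-0.0, 0.681, 0.732, 0.0]
ft_force: [-3.3, 2.0, 4.5]
width: 0.686
finger_force: 34.2
```

Emit:
drive_tool(
  commands=[
    [[0, 0, 0, 0, 73], [0, 0, 0, 0, 77], [0, 0, 0, 0, 77], [0, 0, -0.05, 0, 77], [0, 0, -0.15, 0, 77], [0, 0, -0.3, 0, 60], [0, 0, -0.3, 0, 30], [0, 0, -0.3, 0, 0]],
  ],
)

```text
time: 7.25
position: [0.5908, 0.0213, 0.0994]
eef_rot: [0.0, 0.681, 0.732, 0.0]
ft_force: [-0.3, -0.5, -0.2]
width: 0.181
finger_force: 0.0
```

```bash
python3 -c "
from h import *
s=snapshot('wrist'); f=s['frame']; cv2.imwrite('pics/w2.png',f)
to(*b2w(-10,-48),95,4.1)"
```

```text
t 7.3 pos [590.4  21.4  98.7] yaw 4.09 q6 1.41 ft [ 0.1   0.48 -0.51] w 0.095 shares [-0.0009 -0.1463  0.015 ] turn -0.0002
```

View pics/w2.png

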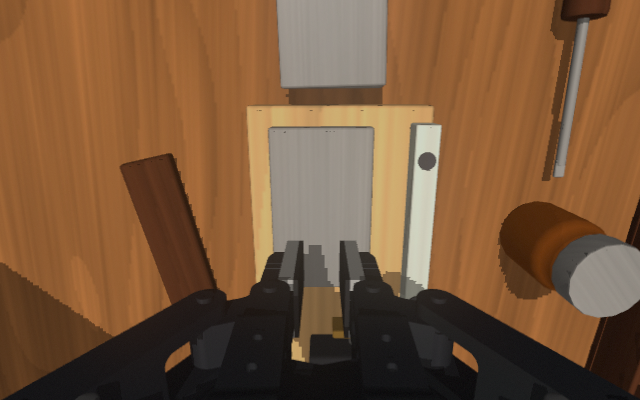

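Wrist view: the blank lies flat on the block at (268–374, 127–260), parallel to the fence at (425,210) with about an 18 mm gap. The other flats are in place at (332,45). Now going to its −y side with the fingers shut.

```bash
python3 -c "
from h import *
s=snapshot('wrist'); hsv=cv2.cvtColor(s['frame'],cv2.COLOR_BGR2HSV)
for p in cast(s,[[269,128],[373,127],[271,235],[371,235],[415,140],[405,235]],.0385)*1000: print(w2b(p).round(1))
to(*b2w(-12,-64),95,4.1)"
```

```text
[-61.6 -39.8]
[-62.2  18.1]
[  2.2 -41.1]
[ 2.2 19.4]
[-55.  42.]
[ 2.2 40. ]
t 7.35 pos [590.2  21.4  98.4] yaw 4.09 q6 1.41 ft [0.81 0.11 0.18] w 0.011 shares [ 0.007  -0.2095  0.0138] turn -0.0002
```

Emit:
drive_tool(
  commands=[
    [[0.007, -0.1, 0, 0, 0], [0.007, -0.21, 0, 0, 0], [0.007, -0.21, 0, 0, 0], [0.007, -0.21, 0.1, 0, 0], [0.007, -0.21, 0.2, 0, 0], [0.007, -0.21, 0.25, 0, 0], [0.007, -0.21, 0.266, 0, 0], [0.007, -0.21, 0.266, 0, 0]],
  ],
)

```text
time: 8.35
position: [0.5387, 0.0193, 0.0328]
eef_rot: [0.0, 0.681, 0.732, 0.0]
ft_force: [-0.5, -0.1, 0.1]
width: 0.002
finger_force: 0.0
```

Emit:
drive_tool(
  commands=[
    [[0, 0.016, 0, 0, 0], [0, 0.032, 0, 0, 0], [0, 0.044, 0, 0, 0], [0, 0.056, 0, 0, 0], [0, 0.064, 0, 0, 0], [0, 0.072, 0, 0, 0], [0, 0.08, 0, 0, 0], [0, 0.08, 0, 0, 0]],
  ],
)

```text
time: 9.35
position: [0.5568, 0.0208, 0.0323]
eef_rot: [-0.001, 0.681, 0.732, -0.001]
ft_force: [-4.4, -0.3, 3.9]
width: 0.002
finger_force: 2.6
```

```bash
python3 -c "
from h import *
s=snapshot('wrist'); f=s['frame']; cv2.imwrite('pics/w3.png',f)
print(w2b(np.array(observe()['position'])*1000))"
```

```text
[-12.03963156 -44.99148854]
```

View pics/w3.png

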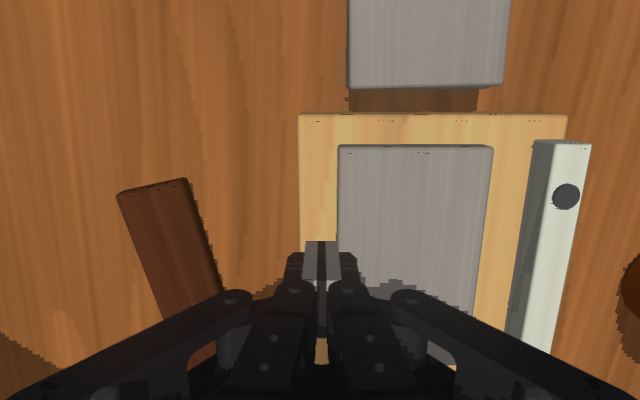

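The shut fingers touch the blank's −y long side at (338,255). A gap of about 10 mm to the fence remains.

```bash
python3 -c "
from h import *
s=snapshot('wrist')
for z,p in [(.0385,[338,150]),(.0385,[342,240]),(.0385,[492,150]),(.0385,[478,290]),(.0435,[536,145]),(.0435,[508,300])]: print(p,w2b(cast(s,[p],z)[0]*1000).round(1))"
```

```text
[338, 150] [-60.7 -37.8]
[342, 240] [-23.9 -35.7]
[492, 150] [-60.7  20.9]
[478, 290] [-1.  22.6]
[536, 145] [-63.3  34.5]
[508, 300] [ 0.8 33.3]
```

Emit:
drive_tool(
  commands=[
    [[0, 0.01, 0, 0, 0], [0, 0.02, 0, 0, 0], [0, 0.03, 0, 0, 0], [0, 0.038, 0, 0, 0], [0, 0.046, 0, 0, 0], [0, 0.052, 0, 0, 0], [0, 0.056, 0, 0, 0]],
  ],
)

```text
time: 10.32
position: [0.5705, 0.0218, 0.0322]
eef_rot: [-0.001, 0.681, 0.732, -0.001]
ft_force: [-5.9, 0.0, 4.6]
width: 0.002
finger_force: 3.2
```

Emit:
drive_tool(
  commands=[
    [[0, 0.004, 0, 0, 0], [0, 0.006, 0, 0, 0]],
  ],
)

```text
time: 10.58
position: [0.572, 0.0219, 0.0322]
eef_rot: [-0.001, 0.681, 0.732, -0.001]
ft_force: [-6.7, -0.9, 4.6]
width: 0.0
finger_force: 3.1
```

Still sliding. Continue in small steps until the fence is felt.

Emit:
drive_tool(
  commands=[
    [[0, 0.004, 0, 0, 0], [0, 0.006, 0, 0, 0]],
  ],
)

```text
time: 10.82
position: [0.5735, 0.022, 0.0322]
eef_rot: [-0.001, 0.681, 0.732, -0.001]
ft_force: [-6.3, -0.8, 4.0]
width: 0.0
finger_force: 3.1
```

Emit:
drive_tool(
  commands=[
    [[0, 0.003, 0, 0, 0], [0, 0.004, 0, 0, 0]],
  ],
)

```text
time: 11.08
position: [0.5745, 0.0221, 0.0322]
eef_rot: [-0.001, 0.681, 0.732, -0.001]
ft_force: [-6.5, -0.2, 3.9]
width: 0.002
finger_force: 3.1
```

Emit:
drive_tool(
  commands=[
    [[0, 0.003, 0, 0, 0], [0, 0.004, 0, 0, 0]],
  ],
)

```text
time: 11.32
position: [0.5755, 0.0221, 0.0322]
eef_rot: [-0.001, 0.681, 0.732, -0.001]
ft_force: [-6.0, -0.9, 3.5]
width: -0.003
finger_force: 3.1
```

Emit:
drive_tool(
  commands=[
    [[0, 0.003, 0, 0, 0], [0, 0.003, 0, 0, 0]],
  ],
)

```text
time: 11.58
position: [0.5762, 0.0222, 0.0322]
eef_rot: [-0.001, 0.681, 0.732, -0.001]
ft_force: [-5.1, -0.7, 4.2]
width: 0.006
finger_force: 3.1
```

Emit:
drive_tool(
  commands=[
    [[0, 0.003, 0, 0, 0], [0, 0.003, 0, 0, 0]],
  ],
)

```text
time: 11.82
position: [0.5763, 0.0222, 0.0322]
eef_rot: [-0.002, 0.681, 0.732, -0.002]
ft_force: [-9.2, -1.0, 7.1]
width: -0.004
finger_force: 4.3
```

Emit:
drive_tool(
  commands=[
    [[0, 0.002, 0, 0, 0], [0, 0.002, 0, 0, 0]],
  ],
)

```text
time: 12.08
position: [0.5763, 0.0222, 0.0322]
eef_rot: [-0.002, 0.681, 0.732, -0.002]
ft_force: [-9.7, -0.9, 8.7]
width: 0.001
finger_force: 5.2
```

Emit:
drive_tool(
  commands=[
    [[0, -0.02, 0, 0, 0], [0, -0.06, 0, 0, 0], [0, -0.06, -0.1, 0, 0], [0, -0.06, -0.2, 0, 0], [0, -0.06, -0.25, 0, 20], [0, -0.06, -0.25, 0, 36], [0, -0.06, -0.25, 0, 36], [0, -0.06, -0.25, 0, 36]],
  ],
)

```text
time: 13.08
position: [0.5636, 0.0212, 0.0941]
eef_rot: [-0.001, 0.681, 0.732, -0.0]
ft_force: [-0.3, -0.1, -0.0]
width: 0.359
finger_force: 0.0
```

```bash
python3 -c "
from h import *
s=snapshot('wrist'); f=s['frame']; cv2.imwrite('pics/w4.png',f)
to(*b2w(-85,11),95,4.1)"
```

```text
t 13.12 pos [563.7  21.2  94.2] yaw 4.09 q6 1.41 ft [0.22 0.09 0.24] w 0.362 shares [ 0.2922  0.196  -0.0034] turn -0.0002
```

View pics/w4.png

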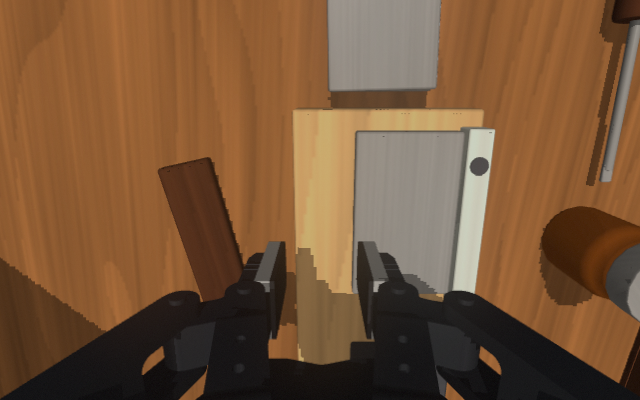

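The blank now lies flush on the fence: its right edge meets the fence face along column 462, rows 132–290, and its rear end is at row 131. Going behind it to push toward the stop.

Emit:
drive_tool(
  commands=[
    [[0.15, 0.1, 0, 0, 20], [0.292, 0.192, 0, 0, 20], [0.292, 0.192, 0, 0, 20], [0.292, 0.192, 0.1, 0, 20], [0.292, 0.192, 0.2, 0, 20], [0.292, 0.192, 0.23, 0, 20], [0.292, 0.192, 0.245, 0, 20], [0.292, 0.192, 0.245, 0, 20]],
  ],
)

```text
time: 14.12
position: [0.6073, 0.0972, 0.0343]
eef_rot: [0.0, 0.682, 0.732, 0.0]
ft_force: [-0.2, -0.1, 0.6]
width: 0.2
finger_force: 0.0
```

```bash
python3 -c "
from h import *
print(w2b(np.array(observe()['position'])*1000));to(*b2w(-60,10),33,4.1)"
```

```text
[-84.66574186  10.83548009]
t 14.12 pos [607.3  97.2  34.3] yaw 4.07 q6 1.54 ft [-0.23 -0.1   0.56] w 0.2 shares [-0.0987 -0.0033  0.0053] turn -0.0003
```

Emit:
drive_tool(
  commands=[
    [[-0.02, -0.002, 0, 0, 20], [-0.036, -0.002, 0.004, 0, 20], [-0.048, -0.002, 0.004, 0, 20], [-0.058, -0.002, 0.004, 0, 20], [-0.066, -0.002, 0.004, 0, 20], [-0.074, -0.002, 0.004, 0, 20], [-0.082, -0.002, 0.004, 0, 20], [-0.088, -0.002, 0.004, 0, 20]],
  ],
)

```text
time: 15.12
position: [0.6081, 0.0757, 0.033]
eef_rot: [-0.0, 0.681, 0.732, 0.0]
ft_force: [-0.0, 4.5, 2.7]
width: 0.203
finger_force: 2.6
```

```bash
python3 -c "
from h import *
s=snapshot('top'); f=s['frame']; cv2.imwrite('pics/t2.png',cv2.resize(f[160:270,240:450],None,fx=3.5,fy=3.5,interpolation=2))
to(*b2w(-60,10),33,4.1)
hsv=cv2.cvtColor(f,cv2.COLOR_BGR2HSV)
P=w2b
for p in ([395,200],[399,200],[401,200]): print(p,hsv[p[1],p[0]],w2b(cast(s,[p],.042)[0]*1000))
"
```

```text
t 15.18 pos [608.1  75.5  33. ] yaw 4.1 q6 1.5 ft [-0.77  5.11  2.34] w 0.199 shares [-0.0118 -0.0006 -0.0002] turn -0.0001
[395, 200] [  4 143 148] [59.59519108 11.4170788 ]
[399, 200] [  4 146 143] [66.55355975 10.43328826]
[401, 200] [  4 144 143] [70.03440233  9.94116358]
```

View pics/t2.png

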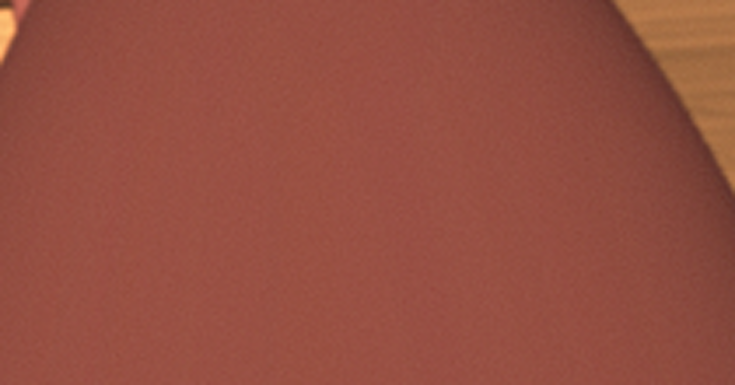

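The arm blocks the top view, so only its red link shows. From the earlier crop the pad face was at full-frame column ~396, block x ≈ 62, which leaves about 13 mm to go. Continuing by feel.

Emit:
drive_tool(
  commands=[
    [[-0.008, 0, 0, 0, 20], [-0.016, 0, 0, 0, 20], [-0.023, 0, 0, 0, 20], [-0.028, 0, 0, 0, 20], [-0.032, 0, 0, 0, 20]],
  ],
)

```text
time: 15.8
position: [0.6087, 0.0677, 0.0329]
eef_rot: [-0.0, 0.681, 0.732, 0.0]
ft_force: [-0.8, 4.8, 3.6]
width: 0.201
finger_force: 2.6
```

Emit:
drive_tool(
  commands=[
    [[-0.003, 0, 0, 0, 20], [-0.005, 0, 0, 0, 20]],
  ],
)

```text
time: 16.05
position: [0.6088, 0.0665, 0.033]
eef_rot: [-0.0, 0.681, 0.732, 0.0]
ft_force: [-1.4, 5.0, 3.3]
width: 0.201
finger_force: 2.6
```

Emit:
drive_tool(
  commands=[
    [[-0.003, 0, 0, 0, 20], [-0.004, 0, 0, 0, 20]],
  ],
)

```text
time: 16.3
position: [0.6089, 0.0655, 0.033]
eef_rot: [-0.0, 0.681, 0.732, 0.0]
ft_force: [0.2, 5.4, 2.6]
width: 0.197
finger_force: 2.6
```

Emit:
drive_tool(
  commands=[
    [[-0.003, 0, 0, 0, 20], [-0.004, 0, 0, 0, 20]],
  ],
)

```text
time: 16.55
position: [0.6089, 0.0645, 0.033]
eef_rot: [-0.0, 0.681, 0.732, 0.0]
ft_force: [-0.7, 5.4, 1.9]
width: 0.199
finger_force: 2.6
```

Emit:
drive_tool(
  commands=[
    [[-0.003, 0, 0, 0, 20], [-0.004, 0, 0, 0, 20]],
  ],
)

```text
time: 16.8
position: [0.609, 0.0635, 0.033]
eef_rot: [-0.0, 0.681, 0.732, 0.0]
ft_force: [0.3, 4.4, 3.0]
width: 0.2
finger_force: 2.6
```

Emit:
drive_tool(
  commands=[
    [[-0.003, 0, 0, 0, 20], [-0.004, 0, 0, 0, 20]],
  ],
)

```text
time: 17.05
position: [0.6091, 0.0625, 0.033]
eef_rot: [-0.0, 0.681, 0.732, 0.0]
ft_force: [-0.7, 5.9, 3.5]
width: 0.2
finger_force: 2.7
```

Emit:
drive_tool(
  commands=[
    [[-0.003, 0, 0, 0, 20], [-0.003, 0, 0, 0, 20]],
  ],
)

```text
time: 17.3
position: [0.6091, 0.0617, 0.033]
eef_rot: [-0.0, 0.681, 0.732, 0.0]
ft_force: [-0.3, 4.6, 2.9]
width: 0.196
finger_force: 2.5
```

Emit:
drive_tool(
  commands=[
    [[-0.003, 0, 0, 0, 20], [-0.003, 0, 0, 0, 20]],
  ],
)

```text
time: 17.55
position: [0.6091, 0.061, 0.0329]
eef_rot: [-0.0, 0.681, 0.732, 0.0]
ft_force: [0.1, 5.7, 3.2]
width: 0.198
finger_force: 2.5
```

Emit:
drive_tool(
  commands=[
    [[-0.003, 0, 0, 0, 20], [-0.003, 0, 0, 0, 20]],
  ],
)

```text
time: 17.8
position: [0.6092, 0.0602, 0.033]
eef_rot: [-0.0, 0.681, 0.732, 0.0]
ft_force: [0.0, 5.4, 3.4]
width: 0.199
finger_force: 2.5
```

Emit:
drive_tool(
  commands=[
    [[-0.003, 0, 0, 0, 20], [-0.003, 0, 0, 0, 20]],
  ],
)

```text
time: 18.05
position: [0.6093, 0.0595, 0.033]
eef_rot: [-0.0, 0.681, 0.732, 0.0]
ft_force: [-0.6, 5.5, 3.7]
width: 0.2
finger_force: 2.7
```

Emit:
drive_tool(
  commands=[
    [[-0.003, 0, 0, 0, 20], [-0.003, 0, 0, 0, 20]],
  ],
)

```text
time: 18.3
position: [0.6093, 0.0595, 0.033]
eef_rot: [-0.001, 0.681, 0.732, 0.001]
ft_force: [-0.1, 7.8, 3.3]
width: 0.197
finger_force: 4.1
```

Emit:
drive_tool(
  commands=[
    [[-0.003, 0, 0, 0, 20], [-0.003, 0, 0, 0, 20]],
  ],
)

```text
time: 18.55
position: [0.6093, 0.0594, 0.033]
eef_rot: [-0.001, 0.681, 0.732, 0.001]
ft_force: [-0.3, 10.3, 3.5]
width: 0.195
finger_force: 5.6
```

Emit:
drive_tool(
  commands=[
    [[-0.003, 0, 0, 0, 20], [-0.006, 0, 0, 0, 20], [-0.006, 0, 0, 0, 20], [-0.006, 0, 0, 0, 20], [-0.006, 0, 0, 0, 20], [-0.006, 0, 0, 0, 20], [-0.006, 0, 0, 0, 20]],
  ],
)

```text
time: 19.42
position: [0.6092, 0.0592, 0.033]
eef_rot: [-0.002, 0.681, 0.733, 0.002]
ft_force: [-0.9, 17.1, 3.7]
width: 0.198
finger_force: 8.4
```

Emit:
drive_tool(
  commands=[
    [[0.01, 0, 0, 0, 20], [0.03, 0, 0, 0, 20], [0.04, 0, 0, 0, 20], [0.04, 0, -0.1, 0, 20], [0.04, 0, -0.3, 0, 20], [0.04, 0, -0.5, 0, 20], [0.04, 0, -0.5, 0, 20]],
  ],
)

```text
time: 20.3
position: [0.6113, 0.0658, 0.1619]
eef_rot: [0.003, 0.682, 0.732, 0.002]
ft_force: [-0.3, 0.6, -0.9]
width: 0.202
finger_force: 0.0
```

```bash
python3 -c "
from h import *
s=snapshot('wrist'); f=s['frame']; cv2.imwrite('pics/w5.png',f)
to(*b2w(-60,10),33,4.1)"
```

```text
t 20.35 pos [609.9  65.9 159.4] yaw 4.07 q6 1.49 ft [-0.52  0.78  0.22] w 0.203 shares [ 0.0277 -0.0065  0.5057] turn -0.0004
```

View pics/w5.png

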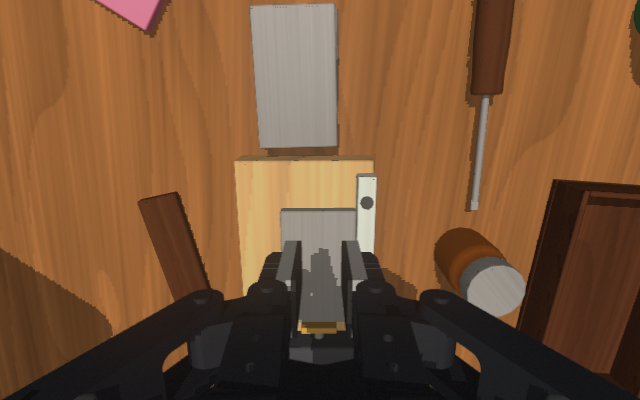

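The wrist view shows the blank's long side touching the fence at column 356, its rear edge square at row 209, and its leading end at the brass pad at (320,327). The stack, jar, driver and slab are where they were. Handing in.

```bash
python3 -c "
from rig import *
print(finish_job())"
```

```text
the job is handed in; nothing more can be done
None
```

I handed the job in: the top blank was slid onto the block without lifting, set flush along the fence, pressed against the brass pad at about 12 N (estimated: 17 N at the wrist less sliding friction) for over half a second, and released, with nothing else visibly moved; no verdict came back.

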